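# Load the made-up combustion vessel and index it under the filling head

### The job

Two closed combustion vessels look alike, but one is made up and the other is an empty, lighter spare: judge them by weight. Stand the heavy one gently upright in the round cradle on the filling stand's carriage, at its loading stop, and the light one gently upright in the square tray. Then pull the spring index knob, slide the carriage one notch to bring the heavy vessel under the filling head, and let the knob spring fully home to lock it there; do not bump the filling head, and leave the rest of the bench as it is.

Things in the scene. Friction and masses are not known exactly. Their poses are not given: they have to be found in the camera images.
- vessel_1: Closed combustion vessel of bright steel, 155 mm tall; its twin looks just the same. One of the two is made up (0.74 to 0.90 kg), the other empty (0.43 to 0.53 kg): only their weight tells which. Round body 62 mm across to z 70, ring 67 mm across to z 92, shoulder narrowing to z 112, plain neck 30 mm across from z 112 to 152 (grip it there, about z 136). Origin: centre of its flat underside; z up.
- vessel_2: The other closed vessel, of the same shape and size as vessel_1.
- tray_in (a point): Middle of the floor of the low square steel tray for empty vessels, fixed, 5 mm above the table; floor 120 x 120 mm inside, wall 14 mm high above the table and 5 mm thick, sides along its x and y.
- stand: Filling stand, fixed: white base 190 x 360 mm, deck 45 mm high, with a sliding carriage. Origin on the table under the middle of the carriage's guide; its y axis runs along the guide, its -x side (the side of the knob) faces the robot. Loading stop at y +75 mm, filling stop under the head at about y -75 mm. End plates at y +-165 mm stand 64 mm high. A sloping index bar with one hole per stop runs along its -x side.
- nest (a point): Centre of the floor of the round cradle on the carriage, 61 mm above the table. Its wall is 17 mm high, 72 mm across inside (5 mm of play round the vessel), 82 mm outside. It moves with the carriage; axes as the stand's.
- knob (a point): Middle of the black index knob, a ribbed cylinder 36 mm across and 29 mm long, in front of the carriage (in stand axes 111 mm to -x of the cradle's centre, 72 mm above the table when home). Its z axis is the plunger's axis and the way to pull: up and towards the robot, 35 degrees from vertical; its y axis is along the guide. The carriage's bracket is 33 mm behind this point along the axis, its 22 mm wide sleeve ends 21 mm behind it.
- nozzle (a point): Underside of the filling head's nozzle, 228 mm above the table; axes as the stand's. Its floating seal takes up sideways error: the stop block with the filling hole is clamped on the index bar by hand, up to 8 mm either way along the guide from exactly under the nozzle, so that hole must be found by feel. The nozzle is 138 to 162 mm along the guide from the cradle at the loading stop.
- carriage (a joint): Slide of the carriage in m: 0 at the loading stop, growing along the stand's -y towards the head; 0.130 to 0.170 at the filling stop; end stops at -0.008 and 0.185. It needs about 3 to 6 N to slide once the knob is out; locked, it has 1.5 mm of play either way.
- plunger (a joint): How far the knob is pulled out in m: 0 home, 0.012 at its stop; the spring pulls back with 6 N at home and 11 N at the stop. The pin is 6 mm deep in its hole when home. Pulled less than that, the carriage stays locked; let go between the holes, the knob stays 6 mm out with the pin riding on the bar, and snaps home when the carriage is pushed over the next hole (3 mm wider than the pin, no lead-in), which stops the carriage dead.
- head: Filling head, fixed: dark column behind the guide (x +92 to +118 mm) and a blue canopy 110 mm wide (y), from x -99 to +129 mm, from 243 to 289 mm above the table; at the filling stop it hangs over the carriage nearly to the knob. Origin on the table under the nozzle; axes as the stand's.
- shell: Bystander: open steel cup, 68 mm across, 95 mm tall. Origin: underside.
- jar: Bystander: white screw jar, 66 mm across, 85 mm tall. Origin: underside.
- bottle: Bystander: clear bottle, 60 mm across, 170 mm tall. Origin: underside.
- spanner: Bystander: flat spanner, 180 mm long, lying along its x.
- tin: Bystander: flat metal tin, 60 mm across, 35 mm tall. Origin: underside.
- beaker: Bystander: glass beaker, 70 mm across, 90 mm tall. Origin: underside.
Things that resemble listed ones, but are neither listed nor needed, are in the scene too. Leave any orange look-alike of the vessel_1 alone.

How it is judged:
By the outcome, as a careful person would: the job done as asked, in the order asked, and still so for the second after the job is handed in, with the robot touching nothing.
It also fails if it takes over 64 s, if anything falls off the work surface, if the arm or the gripper's body presses on something with over 40 N, if the wrist force passes 120 N, or if a joint passes its speed limit or range.

### The arm

A 6-joint arm with a two-finger parallel gripper is mounted at the origin on the work surface. World frame = base frame: x ahead of the robot, y to its left, z up, the work surface at z = 0. Lengths are in mm, angles in rad, forces in N, time in s.
With the tool pointing down it reaches from about 275 to 1000 mm from the base axis. Payload 8.4 kg.
Tool frame: the origin (TCP) lies on the centre line of the jaws, within the pads' length; the fingertips stand 17 mm ahead of it and the grasp point (between the pads) lies 2 mm behind it (r.tcp_to_tips is the z of the fingertips in the tool frame, in mm); z points along the fingers, y is the direction in which the jaws open and shut (so a half turn about z gives the same grasp; the last joint's range is limited). The gripper opens to 85 mm and grips with 20 to 120 N. Pads are 22 mm wide; open, the fingers measure 114 mm over their backs; the gripper's body (76 mm by 85 mm) begins 54 mm behind the grasp point. The pads swing forward as they close: fully open they stand 13 mm farther back than shut.
Start: joints at [1.159, 0.353, 1.633, -0, 1.155, -0.002], TCP at [249.015, 573.253, 248.281] pointing down, gripper open.
Joint ranges: [-2.63, 2.63], [-0.92, 2.1], [0.06, 2.66], [-1.3, 4.44], [0, 2.69], [-3.02, 3.02]. Speed limits (rad/s): [2.22, 2.22, 2.79, 3.14, 3.14, 3.14].

### API

Orientations are given as [roll, pitch, yaw] about the fixed x, y, z axes, in that order (R = Rz(yaw) Ry(pitch) Rx(roll)).
In Python, from rig import r, cams, job gives the robot as it stands.
- The arm moves only by the tool drive_tool, never from a script. Its argument "deltas" is a list of rows, each a list of 4 numbers: the shift along the tool's x, y, z in cm, then the turn about the tool's z in rad. In form: [[x, y, z, roll], ...]. A call has 1 to 12 rows; each row shifts and turns the commanded pose from where the row before left it, along the tool's axes as they then stand; what a row does not reach is not made up. A row lasts 1/12 s, in which the tool goes at most 41.7 mm and 7.16 degrees, less where a joint would pass 70% of its speed; a pose out of reach is approached as far as the arm can. A call with a gripper value outside its range is refused whole. "jaw" is the closure, from 0 (fully open) to 1 (shut), set as the call begins (left out, the last holds). The fingers move at their own pace and stop on an object; "force" is the grip in N (left out, the last holds). Time passes only in rows, so rows that do not move let the fingers close. It gives the time, the measured TCP pose, the force and the opening at its end, in the units of the state.
- r.sense(): the state, without advancing time (a new reading comes with each control period).
- cams.grab_frame(name): name is "side" or "top" or "wrist"; returns (picture, depth): 400x640x3 uint8, red, green, blue; 400x640 float32, mm along the optical axis (not along the pixel's ray), 0 where there is no reading.
- cams.camera_params(name): a dict with "fx", "fy", "cx", "cy" (pixels), "R" (3x3) and "t" (3): a world point X has camera coordinates R X + t. Camera axes: x right, y down, z forward; pixel columns grow to the right and rows downward; lengths in mm; the calibration is good to about 2 mm. A picture is of the moment at which its call begins: read the wrist's pose just before it. camera_params takes no time and is no camera call; for the wrist camera it gives the pose at the moment of the call.
- job.sign_off(): hands the job in, once; it reports no verdict.
The state is a dict: "clock": time; "qpos": joint angles; "qvel": joint speeds; "joint_efforts": joint torques, N m; "eef_pos": TCP position; "tcp_rot": TCP orientation; "contact_force": force on the tool from outside, world axes, zero at the start; "wrist_torque": the same for the moment, N m; "opening": opening from 0.0 (shut) to 1.0 (fully open).
Only numpy, scipy, OpenCV 4.12 (cv2) and the standard library are available. Lean on these libraries where they do the work, as an engineer would, in place of code of your own. Each camera call takes 0.05 s, during which the arm holds its last target. There are 200 camera calls.

## Working session

There is one attempt and no reset: what is moved stays moved. The work goes in short steps, Python scripts to look and compute and a tool call to move; the robot and the scene stay as the last step left them, time stands still between calls to the robot, and variables do not carry over. Pictures are saved under pics/ and viewed, about 8 in all and at most 12, crops included, and the job is handed in when it is done.

Besides the shell and the picture viewer there is one more tool, called as name([rows], argument=value, ...), one row to a line, values as JSON. drive_tool: Moves the arm, as the interface text tells. Its arguments: {"type":"object","properties":{"deltas":{"type":"array"},"jaw":{"type":"number"},"force":{"type":"number"}},"required":["deltas"]}

```bash
ls; mkdir -p pics
cat > h.py <<'E'
import numpy as np, cv2
from rig import r, cams, job
def grab(n,save=None):
    p=cams.camera_params(n); im,d=cams.grab_frame(n)
    if save: cv2.imwrite('pics/'+save,im[:,:,::-1])
    return im,d,p
def cloud(d,p):
    v,u=np.mgrid[0:d.shape[0],0:d.shape[1]]
    c=np.stack([(u-p['cx'])/p['fx']*d,(v-p['cy'])/p['fy']*d,d],-1)
    return (c-np.array(p['t']))@np.array(p['R'])
E
python3 - <<'E'
from h import *
for n in('top','side'):
    im,d,p=grab(n,n+'0.png'); np.savez(n+'0.npz',im=im,d=d,**p)
    print(n,p['fx'],np.round(-np.array(p['R']).T@p['t']),np.round(p['R'],2).tolist())
print(r.sense(), r.tcp_to_tips)
E
```

```text
pics
top 387.3900216378447 [ 327.  -29. 1361.] [[0.0, -1.0, -0.02], [-0.99, 0.0, -0.17], [0.17, 0.02, -0.99]]
side 415.5697263754168 [1362. -169.  903.] [[0.18, 0.98, 0.01], [0.66, -0.11, -0.74], [-0.73, 0.14, -0.67]]
{'clock': 0.1, 'qpos': array([ 1.15861691e+00,  3.53565042e-01,  1.63404439e+00,  4.86043368e-06,
        1.15521254e+00, -2.39618847e-03]), 'qvel': array([-5.09874378e-05, -2.93589656e-03, -1.36023080e-03, -9.99523090e-04,
        2.53553140e-03, -3.28277304e-04]), 'joint_efforts': array([-3.70662519e-04, -6.06350756e+01, -3.42820072e+01, -1.08563211e-05,
        4.02216931e-03,  3.18290860e-08]), 'eef_pos': array([248.84249573, 572.8888008 , 247.65197353]), 'tcp_rot': array([-3.14036335e+00, -7.38995491e-06,  2.73180745e+00]), 'contact_force': array([-0.51201089, -0.4360563 , -0.50944577]), 'wrist_torque': array([ 0.02416835,  0.00913811, -0.02592022]), 'opening': 1.002463563080135} 17.0
```

View pics/top0.png

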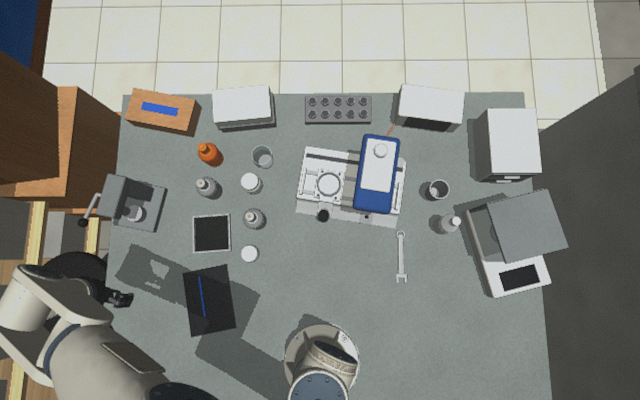

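View pics/side0.png

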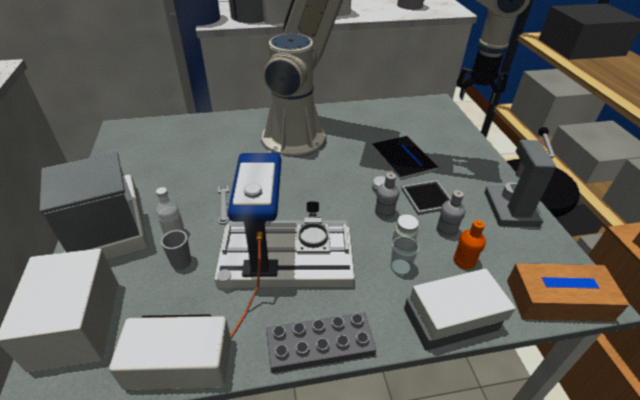

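Top view: vessels at about (208,186) and (253,218), with the orange look-alike at (208,153). The tray is at (211,232), cradle (329,184), knob (322,215) and canopy (377,172). Next I'll get metric positions from the depth.

Run:
```python
from h import *
C={}
for n in('top','side'):
    f=np.load(n+'0.npz'); C[n]=cloud(f['d'],f); 
    im=f['im'];
t=C['top'];f=np.load('top0.npz');im=f['im'].astype(int)
def st(name,m,c=t):
    P=c[m]; 
    if len(P)<3: print(name,len(P));return
    print(name,len(P),'med',np.median(P,0).round(1),'min',P.min(0).round(1),'max',P.max(0).round(1))
def win(u,v,w,h=None):
    h=h or w; m=np.zeros(t.shape[:2],bool); m[v-h:v+h,u-w:u+w]=1; return m
for n,u,v in(('vA',208,186),('vB',253,218)):
    w=win(u,v,16); st(n+' top',w&(t[...,2]>144)&(t[...,2]<165)); st(n+' body',w&(t[...,2]>80)&(t[...,2]<100))
m=win(211,232,24); st('tray wall',m&(t[...,2]>10)&(t[...,2]<20)); st('tray floor',m&(im.sum(2)<150)&(t[...,2]<12))
# tray by minAreaRect of dark floor
mk=(m&(im.sum(2)<150)).astype(np.uint8); P=t[mk>0]; print('rect',cv2.minAreaRect(P[:,:2].astype(np.float32)))
m=win(329,184,22); st('ring',m&(t[...,2]>73)&(t[...,2]<84))
P=t[m&(t[...,2]>73)&(t[...,2]<84)]; print(cv2.minEnclosingCircle(P[:,:2].astype(np.float32)))
m=win(322,215,10); st('knob',m&(im.sum(2)<170))
m=(im[...,2]>im[...,0]+50)&(t[...,2]>240)&win(377,172,40,50); P=t[m]; st('canopy',m); print(cv2.minAreaRect(P[:,:2].astype(np.float32)))
m=win(350,187,62,50)&(t[...,2]>55)&(t[...,2]<70); st('plates',m)
m=win(350,187,62,50)&(t[...,2]>35)&(t[...,2]<70); print('base',cv2.minAreaRect(t[m][:,:2].astype(np.float32)))
for n,u,v in(('tin',249,253),('jar',250,183),('beaker',262,156),('orange',208,153),('shell',438,188),('bottle',452,222)):
    st(n,win(u,v,13)&(t[...,2]>20))
# side: necks
s=C['side']
for x0,y0,n in((0,0,''),):
    m=(s[...,2]>146)&(s[...,2]<160)&(s[...,1]>50)&(s[...,1]<450)&(s[...,0]>200)&(s[...,0]<700); 
    k,l,stt,c=cv2.connectedComponentsWithStats(m.astype(np.uint8))
    for i in range(1,k):
        if stt[i,4]>4: st('side neck',l==i,s)
S=np.load('side0.npz')['im'][140:320,200:520]; T=im[120:280,180:440].astype(np.uint8)
o=np.zeros((600,800,3),np.uint8); T2=cv2.resize(T,None,fx=3,fy=3,interpolation=2); o[:480,:780]=T2
cv2.imwrite('pics/crop.png',o[:480,:780,::-1])
```

```text
vA top 70 med [574.  382.1 151.5] min [561.2 368.3 144.6] max [588.6 397.1 159.3]
vA body 90 med [561.7 364.7  94.4] min [540.6 349.   80.9] max [607.4 412.2  99.7]
vB top 73 med [467.5 220.1 151.8] min [452.7 207.2 145.8] max [481.  235.1 159.4]
vB body 79 med [457.8 202.4  95.8] min [434.9 188.2  80. ] max [498.6 254.7 100. ]
tray wall 280 med [428.  384.2  13.1] min [355.5 312.8  10. ] max [491.6 449.9  19.8]
tray floor 963 med [421.9 384.8   5.3] min [366.  326.6  -2.8] max [485.  444.7  11.8]
rect ((410.57623291015625, 207.0206298828125), (484.493896484375, 126.83980560302734), 85.19510650634766)
ring 151 med [557.1 -18.8  76.6] min [523.5 -66.2  73.1] max [626.7  11.7  83.4]
((574.019775390625, -23.19109535217285), 52.863521575927734)
knob 96 med [475.5  -8.8  84.3] min [327.1 -29.1  47.9] max [ 500.4    8.  1360.7]
canopy 1170 med [ 512.9 -153.3  277.8] min [ 327.1 -232.3  267.9] max [ 694.   -29.1 1360.7]
((499.31634521484375, -142.57717895507812), (124.475830078125, 393.317138671875), 74.17280578613281)
plates 870 med [580.5 -28.8  61.2] min [ 460.5 -274.7   55.1] max [648. 
[... 196 characters left out ...]
1360.7]
jar 347 med [587.7 233.9  83. ] min [327.1 -29.1  20.2] max [ 622.9  269.2 1360.7]
beaker 269 med [694.4 204.5  66.3] min [327.1 -29.1  20.8] max [ 719.3  233.7 1360.7]
orange 422 med [683.  373.1 104. ] min [327.1 -29.1  21. ] max [ 724.5  416.8 1360.7]
shell 318 med [ 567.3 -402.1   73.6] min [ 327.1 -426.5   21.2] max [ 595.2  -29.1 1360.7]
bottle 370 med [ 445.1 -408.7  116.4] min [ 327.1 -494.5   20.5] max [ 498.7  -29.1 1360.7]
side neck 64 med [475.6 219.7 151.2] min [460.1 207.  146.2] max [487.  235.7 155.5]
side neck 71 med [581.5 380.4 151. ] min [563.8 365.1 146. ] max [595.3 395.9 156.5]
side neck 39 med [694.3 381.5 151.3] min [684.6 370.6 146.3] max [699.9 397.5 155.1]
```

View pics/crop.png

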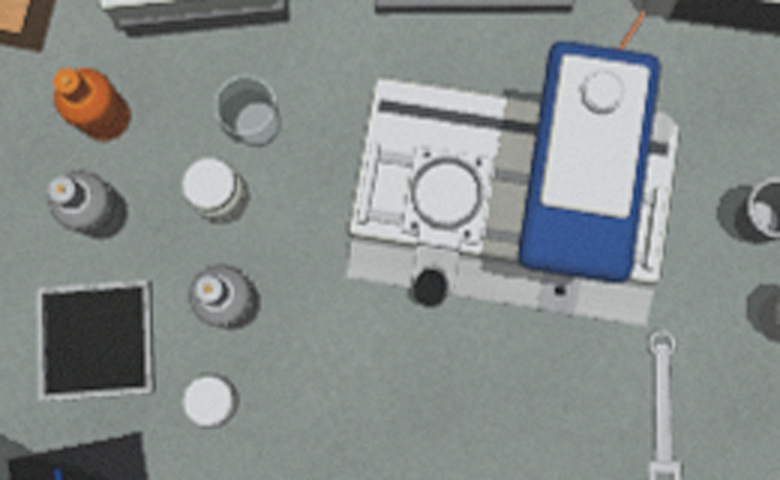

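The crop shows the cradle ring centred at (447,192), the knob at (430,286) and the filling hole at (560,290) in crop pixels. The stand's yaw is about -8°. I'm moving over the near vessel and turning the jaws to lie along the stand's x.

drive_tool([
  [-1.5,-1,0,0],
  [-3,-2.05,0,0],
  [-3,-2.05,0,0],
  [-3,-2.05,0,0],
  [-3,-2.05,0,0],
  [-3,-2.05,0,0],
  [-3,-2.05,0,0],
  [-3,-2.05,0,0],
  [-3,-2.05,0,0],
  [-3,-2.05,0,0],
  [-3,-2.05,0,0],
  [-2.8,-2.05,0,0],
], jaw=0, force=40)

```text
clock: 1.1
eef_pos: [470.3, 218.0, 248.2]
tcp_rot: [-3.141, 0.0, 2.732]
contact_force: [1.4, 0.1, -0.5]
opening: 0.998
```

drive_tool([
  [0,0,0,0.12],
  [0,0,0,0.12],
  [0,0,0,0.12],
  [0,0,0,0.12],
  [0,0,0,0.12],
  [0,0,0,0.12],
  [0,0,0,0.12],
  [0,0,0,0.12],
  [0,0,0,0.06],
  [0,0,0,0],
])

```text
clock: 1.93
eef_pos: [469.4, 219.8, 248.0]
tcp_rot: [-3.141, 0.0, 1.709]
contact_force: [0.0, 0.3, 0.2]
opening: 1.001
```

```bash
cat >> h.py <<'E'
def todo(x,y,z,say=True):
    s=r.sense(); yaw=s['tcp_rot'][2]; d=np.array([x,y,z])-s['eef_pos']; c,n=np.cos(yaw),np.sin(yaw)
    print('t',round(s['clock'],2),'tcp',s['eef_pos'].round(1),'yaw',round(yaw,3),'F',s['contact_force'].round(1),'open',round(s['opening'],2),
     'tool delta cm',np.round([(c*d[0]+n*d[1])/10,(n*d[0]-c*d[1])/10,-d[2]/10],2))
E
python3 - <<'E'
from h import *
todo(470,220,250)
im,d,p=grab('wrist','w1.png'); np.savez('w1.npz',im=im,d=d,**p)
C=cloud(d,p)
m=(C[...,2]>146)&(C[...,2]<160)
k,l,s,c=cv2.connectedComponentsWithStats(m.astype(np.uint8))
for i in range(1,k):
    if s[i,4]>30: P=C[l==i]; print(s[i,4],c[i].round(),P.min(0).round(1),P.max(0).round(1))
print(-np.array(p['R']).T@p['t'])
f=np.load('top0.npz'); t=cloud(f['d'],f); im=f['im'].astype(int)
m=(im[...,2]>im[...,0]+40)&(t[...,2]>265)&(t[...,2]<300)&(t[...,0]>420)&(t[...,1]<-60)&(t[...,1]>-300)
P=t[m];print('canopy',P.min(0),P.max(0),cv2.minAreaRect(P[:,:2].astype(np.float32)))
# ray cast ring centre
g=cv2.resize(cv2.cvtColor(f['im'][160:210,300:360],cv2.COLOR_RGB2GRAY),None,fx=6,fy=6,interpolation=cv2.INTER_CUBIC)
h=cv2.HoughCircles(g,cv2.HOUGH_GRADIENT,1,100,param1=80,param2=20,minRadius=50,maxRadius=90); print(h)
def cast(u,v,z):
    R=np.array(f['R']);o=-R.T@f['t'];q=R.T@np.array([(u-f['cx'])/f['fx'],(v-f['cy'])/f['fy'],1]);return (o+q*(z-o[2])/q[2]).round(1)
if h is not None:
    for a,b,rr in h[0]: print(cast(300+(a+.5)/6-.5,160+(b+.5)/6-.5,78),rr)
E
```

```text
t 1.93 tcp [469.4 219.8 248. ] yaw 1.709 F [0.  0.3 0.2] open 1.0 tool delta cm [ 0.01  0.06 -0.2 ]
88 [522.   1.] [569.6 368.5 146. ] [584.5 371.5 152.4]
1207 [321. 200.] [454.5 208.4 146. ] [483.7 237.4 155.7]
[460.12428483 286.56454749 372.97350211]
canopy [ 461.52151498 -232.38920114  265.32676019] [694.01673446 -96.84563219 288.24217453] ((578.3911743164062, -164.92721557617188), (106.23192596435547, 223.75595092773438), 80.482177734375)
[[[171.5 147.5  72.8]]]
[584.3 -26.2  78. ] 72.8
```

drive_tool([
  [0.2,0,1.5,0],
  [0,0,3,0],
  [0,0,3,0],
  [0,0,2.2,0],
  [0,0,1,0],
  [0,0,0.5,0],
  [0,0,0,0],
])

```text
clock: 2.57
eef_pos: [469.3, 222.3, 135.8]
tcp_rot: [-3.14, 0.0, 1.713]
contact_force: [-0.2, 0.7, 1.1]
opening: 1.0
```

drive_tool([
  [0,0,0,0],
  [0,0,0,0],
  [0,0,0,0],
  [0,0,0,0],
  [0,0,0,0],
  [0,0,0,0],
  [0,0,0,0],
  [0,0,0,0],
], jaw=1, force=50)

```text
clock: 3.23
eef_pos: [469.9, 222.8, 137.2]
tcp_rot: [3.141, -0.0, 1.712]
contact_force: [-2.1, -0.2, 7.2]
opening: 0.332
```

drive_tool([
  [0,0,-0.5,0],
  [0,0,-1.5,0],
  [0,0,-2,0],
  [0,0,-1,0],
  [0,0,0,0],
  [0,0,0,0],
  [0,0,0,0],
  [0,0,0,0],
])

```text
clock: 3.9
eef_pos: [468.7, 222.2, 185.1]
tcp_rot: [-3.139, 0.001, 1.712]
contact_force: [-0.5, -0.2, -8.8]
opening: 0.335
```

It reads 8.8 N (about 0.9 kg), so this is the heavy one. Carrying it to a hover above the cradle.

drive_tool([
  [0,0,-2.5,0],
  [-1,0.3,-2.5,0],
  [-2,0.6,-1,0],
  [-2.9,0.9,0,0],
  [-2.9,0.9,0,0],
  [-2.9,0.9,0,0],
  [-2.9,0.9,0,0],
  [-2.9,0.9,0,0],
  [-2.9,0.9,0,0],
  [-2.8,0.8,0,0],
  [-2,0.5,0,0],
  [-1,0.2,0,0],
])

```text
clock: 4.9
eef_pos: [584.1, -28.5, 245.0]
tcp_rot: [-3.14, 0.001, 1.71]
contact_force: [-0.0, 1.0, -8.5]
opening: 0.336
```

drive_tool([
  [0,0,0,0],
  [0,0,0,0],
  [0,0,0,0],
])

```text
clock: 5.15
eef_pos: [582.8, -25.0, 245.6]
tcp_rot: [-3.14, -0.001, 1.712]
contact_force: [-0.3, 0.7, -9.9]
opening: 0.336
```

Run:
```python
from h import *
todo(584,-26,245)
W=grab('wrist','w2.png'); S=grab('side'); T=grab('top')
for n,a in(('w2',W),('s2',S),('t2',T)): np.savez(n+'.npz',im=a[0],d=a[1],**a[2])
o=np.zeros((600,800,3),np.uint8)
o[:300,:480]=cv2.resize(W[0],(480,300),interpolation=3)
o[300:,:400]=cv2.resize(S[0][180:300,220:380],(400,300),interpolation=2)
o[300:,400:]=cv2.resize(T[0][130:250,280:440],(400,300),interpolation=2)
cv2.imwrite('pics/m2.png',o[:,:,::-1])
```

```text
t 5.15 tcp [582.8 -25.  245.6] yaw 1.712 F [-0.3  0.7 -9.9] open 0.34 tool delta cm [-0.11  0.11  0.06]
```

View pics/m2.png

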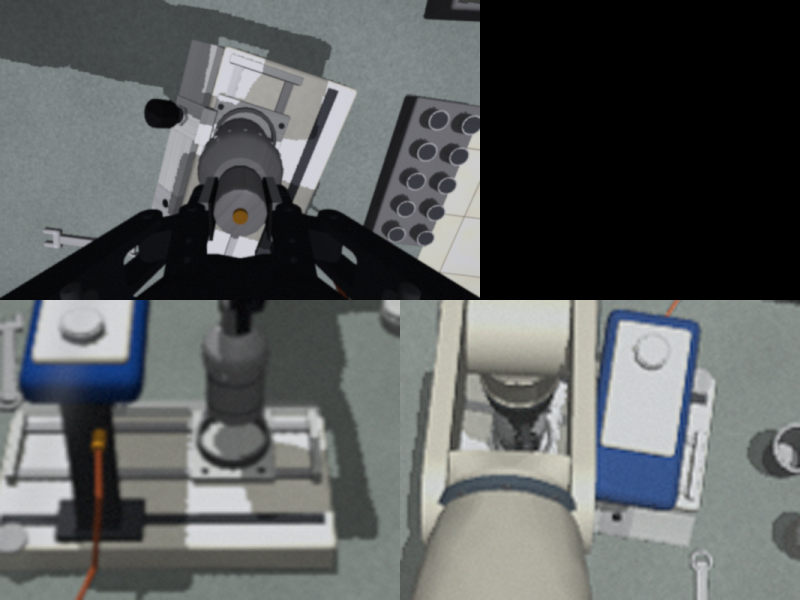

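Run:
```python
from h import *
from scipy.optimize import least_squares
for n in('top0','side0','w2','s2'):
    f=np.load(n+'.npz'); t=cloud(f['d'],f)
    q=np.hypot(t[...,0]-584,t[...,1]+26)
    m=(t[...,2]>74)&(t[...,2]<82)&(q<46)&(q>31); P=t[m]
    if len(P)<20: print(n,len(P)); continue
    s=least_squares(lambda a:np.hypot(P[:,0]-a[0],P[:,1]-a[1])-38.5,[584,-26],loss='soft_l1',f_scale=2)
    ang=np.degrees(np.arctan2(P[:,1]-s.x[1],P[:,0]-s.x[0])); print(n,len(P),s.x.round(1),'bbox',P.min(0).round(1),P.max(0).round(1),np.histogram(ang,8,(-180,180))[0])
f=np.load('s2.npz'); t=cloud(f['d'],f)
for z in range(80,520,25):
    m=(t[...,2]>z)&(t[...,2]<z+25)&(abs(t[...,0]-560)<110)&(t[...,1]>-100)&(t[...,1]<90); P=t[m]
    if len(P): print(z,len(P),'y',P[:,1].min().round(),P[:,1].max().round(),'x',P[:,0].min().round(),P[:,0].max().round())
# vessel body in hand
m=(t[...,2]>110)&(t[...,2]<190)&(abs(t[...,0]-584)<60)&(abs(t[...,1]+26)<60); 
for z in (112,140,165,180,195):
    P=t[(abs(t[...,2]-z)<5)&(abs(t[...,0]-584)<60)&(abs(t[...,1]+26)<60)]; 
    if len(P):print('v',z,P[:,1].min(),P[:,1].max(),P[:,0].max())
```

```text
top0 90 [585.4 -28. ] bbox [540.6 -66.2  74.1] [626.7  11.6  81.9] [11 11  9 11  9 13 12 14]
side0 135 [589.1 -27.4] bbox [539.2 -69.   74. ] [629.1  11.4  81.1] [18 18 16 10 20 13 13 27]
w2 791 [586.1 -27.6] bbox [538.3 -36.1  74. ] [628.4  12.9  80. ] [ 32   0   0   4 166 177 171 241]
s2 89 [590.5 -28. ] bbox [557.2 -68.6  74.1] [629.6  11.3  79.9] [ 6 16 17  9 16 17  8  0]
80 3 y -29.0 4.0 x 575.0 632.0
105 112 y -56.0 2.0 x 586.0 618.0
130 151 y -56.0 5.0 x 587.0 617.0
155 147 y -58.0 6.0 x 587.0 618.0
180 210 y -58.0 6.0 x 566.0 620.0
205 253 y -57.0 4.0 x 567.0 616.0
230 96 y -40.0 -12.0 x 565.0 614.0
255 100 y -100.0 -9.0 x 491.0 630.0
280 143 y -46.0 -6.0 x 532.0 643.0
305 205 y -47.0 -4.0 x 541.0 652.0
330 166 y -47.0 -5.0 x 575.0 648.0
355 268 y -63.0 9.0 x 589.0 625.0
380 385 y -63.0 10.0 x 575.0 624.0
405 244 y -67.0 11.0 x 583.0 627.0
430 395 y -66.0 12.0 x 579.0 627.0
455 400 y -65.0 15.0 x 582.0 626.0
480 440 y -65.0 15.0 x 585.0 627.0
505 557 y -67.0 32.0 x 588.0 628.0
v 112 -56.20206892719069 1.8504075837708351 615.2153636877116
v 140 -56.1116442560891 0.4619041205943373 617.2336579832938
v 165 -55.889726214128636 4.308789132721354 616.7966333460456
v 180 -58.475246940611974 5.579704378720686 618.6458178615417
v 195 -58.27455470772283 5.1338517504020205 619.7092446504499
```

drive_tool([
  [-0.2,0.33,0,0],
  [0,0,0.8,0],
  [0,0,1,0],
  [0,0,1,0],
  [0,0,0.6,0],
  [0,0,0.4,0],
  [0,0,0.2,0],
  [0,0,0.2,0],
  [0,0,0.1,0],
  [0,0,0,0],
])

```text
clock: 6.13
eef_pos: [587.2, -27.4, 203.3]
tcp_rot: [3.141, 0.0, 1.712]
contact_force: [-0.6, -0.3, -8.0]
opening: 0.337
```

Run:
```python
from h import *
todo(586.3,-26.5,198)
```

```text
t 6.13 tcp [587.2 -27.4 203.3] yaw 1.712 F [-0.6 -0.3 -8. ] open 0.34 tool delta cm [ 0.1  -0.07  0.53]
```

drive_tool([
  [0,0,0.1,0],
  [0,0,0.1,0],
  [0,0,0.1,0],
  [0,0,0.1,0],
  [0,0,0,0],
])

```text
clock: 6.55
eef_pos: [587.0, -27.4, 199.1]
tcp_rot: [-3.141, -0.0, 1.712]
contact_force: [-0.7, -0.4, -9.1]
opening: 0.334
```

drive_tool([
  [0,0,0.05,0],
  [0,0,0.05,0],
  [0,0,0,0],
])

```text
clock: 6.8
eef_pos: [587.2, -27.4, 198.4]
tcp_rot: [3.141, 0.0, 1.712]
contact_force: [0.6, 0.6, -7.4]
opening: 0.335
```

drive_tool([
  [0,0,0.05,0],
  [0,0,0.05,0],
  [0,0,0,0],
])

```text
clock: 7.05
eef_pos: [587.4, -27.4, 198.3]
tcp_rot: [3.141, 0.0, 1.712]
contact_force: [-3.6, -0.4, 4.8]
opening: 0.332
```

drive_tool([
  [0,0,0.05,0],
  [0,0,0,0],
  [0,0,0,0],
])

```text
clock: 7.3
eef_pos: [587.5, -27.4, 198.3]
tcp_rot: [3.14, 0.0, 1.712]
contact_force: [-4.9, -0.8, 9.5]
opening: 0.338
```

Seated on the floor: the force turned to pushing up. Releasing and rising.

drive_tool([
  [0,0,-0.05,0],
  [0,0,0,0],
  [0,0,0,0],
  [0,0,0,0],
  [0,0,0,0],
  [0,0,0,0],
], jaw=0)

```text
clock: 7.8
eef_pos: [587.2, -27.4, 197.2]
tcp_rot: [3.141, 0.0, 1.712]
contact_force: [-0.0, 0.4, -0.0]
opening: 1.0
```

drive_tool([
  [0,0,-1,0],
  [0,0,-2,0],
  [0,0,-2.5,0],
  [0,0,-1.5,0],
  [0,0,0,0],
  [0,0,0,0],
])

```text
clock: 8.3
eef_pos: [587.7, -27.4, 268.6]
tcp_rot: [3.139, 0.0, 1.712]
contact_force: [-0.1, 0.7, -0.5]
opening: 1.003
```

Run:
```python
from h import *
todo(579,381.5,265)
W=grab('wrist','w3.png');t=cloud(W[1],W[2])
q=np.hypot(t[...,0]-586,t[...,1]+27); P=t[(q<40)&(t[...,2]>206)&(t[...,2]<225)]
print(P.min(0),P.max(0),np.median(P,0))
S=grab('side')
t=cloud(S[1],S[2]);q=np.hypot(t[...,0]-586,t[...,1]+27); P=t[(q<40)&(t[...,2]>206)&(t[...,2]<225)]
print(P.min(0),P.max(0),np.median(P,0))
cv2.imwrite('pics/m3.png',np.vstack([cv2.resize(S[0][160:300,220:380],(640,560),interpolation=2)])[:,:,::-1])
```

```text
t 8.3 tcp [587.7 -27.4 268.6] yaw 1.712 F [-0.1  0.7 -0.5] open 1.0 tool delta cm [40.61  4.89  0.36]
[572.06120603 -41.63765018 206.06244238] [601.45422941 -12.65858388 216.85399333] [586.56750718 -25.66822681 212.31399135]
[576.13204067 -42.96770871 206.04183772] [605.38508822 -15.20604674 217.76369928] [593.22303039 -29.42411101 212.50965463]
```

drive_tool([
  [1.5,0.2,0,0],
  [3,0.35,0,0],
  [3.9,0.45,0,0],
  [4,0.45,0,0],
  [4,0.45,0,0],
  [4,0.45,0,0],
  [4,0.45,0,0],
  [4,0.45,0,0],
  [4,0.45,0,0],
  [4,0.45,0,0],
  [3,0.35,0,0],
  [1.35,0.2,0,0],
])

```text
clock: 9.4
eef_pos: [575.0, 386.4, 265.5]
tcp_rot: [-3.14, -0.0, 1.714]
contact_force: [0.3, -0.6, 0.2]
opening: 0.999
```

drive_tool([
  [0,0,1,0],
  [0,0,2,0],
  [0,0,1,0],
  [0,0,0,0],
  [0,0,0,0],
])

```text
clock: 9.82
eef_pos: [576.1, 381.1, 226.2]
tcp_rot: [-3.139, 0.001, 1.711]
contact_force: [-0.3, 0.1, -0.3]
opening: 0.997
```

Run:
```python
from h import *
W=grab('wrist','w4.png');t=cloud(W[1],W[2])
q=np.hypot(t[...,0]-577,t[...,1]-382); P=t[(q<30)&(t[...,2]>146)&(t[...,2]<160)]
c=(P.min(0)+P.max(0))/2; print(c,P.max(0)-P.min(0)); todo(c[0],c[1],136)
```

```text
[576.40115311 384.24583847 151.1182807 ] [28.92248419 29.37520525 10.19399348]
t 9.87 tcp [576.7 381.6 227.3] yaw 1.711 F [-0.6  1.2 -0.6] open 1.0 tool delta cm [0.27 0.01 9.13]
```

drive_tool([
  [0.25,0,1.5,0],
  [0,0,2.8,0],
  [0,0,2.8,0],
  [0,0,1.4,0],
  [0,0,0.5,0],
  [0,0,0,0],
  [0,0,0,0],
])

```text
clock: 10.45
eef_pos: [576.8, 385.4, 138.6]
tcp_rot: [3.14, -0.001, 1.712]
contact_force: [-0.0, -0.4, 1.4]
opening: 1.001
```

drive_tool([
  [0,0,0,0],
  [0,0,0,0],
  [0,0,0,0],
  [0,0,0,0],
  [0,0,0,0],
  [0,0,0,0],
  [0,0,0,0],
  [0,0,0,0],
], jaw=1, force=50)

```text
clock: 11.12
eef_pos: [576.5, 385.4, 138.1]
tcp_rot: [3.14, -0.001, 1.712]
contact_force: [0.3, -0.3, 6.0]
opening: 0.338
```

drive_tool([
  [0,0,-0.5,0],
  [0,0,-1.5,0],
  [0,0,-2,0],
  [0,0,-1,0],
  [0,0,0,0],
  [0,0,0,0],
  [0,0,0,0],
  [0,0,0,0],
])

```text
clock: 11.78
eef_pos: [575.3, 384.6, 185.7]
tcp_rot: [-3.139, 0.001, 1.712]
contact_force: [-0.3, -0.3, -4.9]
opening: 0.337
```

The second vessel reads 4.9 N, so it's the light one. Taking it to the tray.

drive_tool([
  [0.2,-1,0,0],
  [0.2,-2,0,0],
  [0.3,-2.8,0,0],
  [0.3,-2.8,0,0],
  [0.3,-2.8,0,0],
  [0.3,-2,0.5,0],
  [0.2,-1,1,0],
  [0.1,-0.5,0.8,0],
  [0,0,0.5,0],
  [0,0,0.5,0],
  [0,0,0,0],
  [0,0,0,0],
])

```text
clock: 12.78
eef_pos: [426.5, 383.0, 154.0]
tcp_rot: [-3.141, 0.0, 1.711]
contact_force: [0.1, 0.4, -4.7]
opening: 0.334
```

drive_tool([
  [0,0,0.2,0],
  [0,0,0.2,0],
  [0,0,0.1,0],
  [0,0,0.1,0],
  [0,0,0.1,0],
  [0,0,0,0],
])

```text
clock: 13.28
eef_pos: [425.8, 383.0, 147.1]
tcp_rot: [-3.141, 0.0, 1.712]
contact_force: [0.1, -0.0, -4.6]
opening: 0.334
```

drive_tool([
  [0,0,0.1,0],
  [0,0,0.1,0],
  [0,0,0.05,0],
  [0,0,0.05,0],
  [0,0,0,0],
])

```text
clock: 13.7
eef_pos: [425.8, 383.0, 144.2]
tcp_rot: [-3.141, 0.0, 1.712]
contact_force: [0.3, -0.7, -5.6]
opening: 0.339
```

drive_tool([
  [0,0,0.05,0],
  [0,0,0.05,0],
  [0,0,0,0],
])

```text
clock: 13.95
eef_pos: [425.8, 383.0, 143.2]
tcp_rot: [-3.141, 0.0, 1.712]
contact_force: [0.3, 0.1, -4.9]
opening: 0.336
```

drive_tool([
  [0,0,0.05,0],
  [0,0,0.05,0],
  [0,0,0,0],
])

```text
clock: 14.2
eef_pos: [426.1, 383.2, 143.0]
tcp_rot: [3.141, -0.0, 1.712]
contact_force: [-1.0, -1.4, 4.6]
opening: 0.333
```

drive_tool([
  [0,0,0.05,0],
  [0,0,0,0],
])

```text
clock: 14.37
eef_pos: [426.2, 383.3, 143.0]
tcp_rot: [3.141, -0.001, 1.712]
contact_force: [-1.7, -2.1, 9.7]
opening: 0.335
```

drive_tool([
  [0,0,-0.05,0],
  [0,0,0,0],
  [0,0,0,0],
  [0,0,0,0],
  [0,0,0,0],
  [0,0,0,0],
  [0,0,-1,0],
  [0,0,-2,0],
  [0,0,-2,0],
  [0,0,-2,0],
  [0,0,-1,0],
], jaw=0)

```text
clock: 15.28
eef_pos: [426.6, 383.7, 225.3]
tcp_rot: [3.139, -0.002, 1.712]
contact_force: [-0.1, 0.7, 0.7]
opening: 1.005
```

drive_tool([
  [-1.5,0,-1,0],
  [-3,-0.1,-1,0],
  [-3.8,-0.1,0,0],
  [-3.8,-0.1,0,0],
  [-3.8,-0.1,0,0],
  [-3.8,-0.1,0,0],
  [-3.8,-0.1,0,0],
  [-3.8,-0.1,0,0],
  [-3.8,-0.1,0,0],
  [-3.8,-0.1,0,0],
  [-3,-0.1,0,0],
  [-1.5,0,0,0],
])

```text
clock: 16.28
eef_pos: [470.5, -12.1, 242.2]
tcp_rot: [-3.141, 0.001, 1.71]
contact_force: [0.9, 0.8, 0.0]
opening: 1.001
```

drive_tool([
  [0,0,0,-0.12],
  [0,0,0,-0.12],
  [0,0,0,-0.12],
  [0,0,0,-0.12],
  [0,0,0,-0.12],
  [0,0,0,-0.12],
  [0,0,0,-0.12],
  [0,0,0,-0.12],
  [0,0,0,-0.12],
  [0,0,0,-0.12],
  [0,0,0,-0.08],
  [0,0,0,0],
])

```text
clock: 17.28
eef_pos: [470.5, -9.0, 242.1]
tcp_rot: [-3.141, -0.001, 2.995]
contact_force: [-0.1, -0.6, -0.2]
opening: 0.996
```

Run:
```python
from h import *
todo(473,-11,250)
W=grab('wrist','w5.png'); S=grab('side'); 
np.savez('w5.npz',im=W[0],d=W[1],**W[2]); np.savez('s5.npz',im=S[0],d=S[1],**S[2])
t=cloud(W[1],W[2]); im=W[0].astype(int)
m=(im.sum(2)<130)&(np.hypot(t[...,0]-476,t[...,1]+11)<40)&(t[...,2]>60)&(t[...,2]<100)
P=t[m]; print(len(P),P.min(0),P.max(0),np.median(P,0))
s=cloud(S[1],S[2]); P=s[(np.hypot(s[...,0]-426,s[...,1]-383)<25)&(s[...,2]>151)&(s[...,2]<170)]; print('tray vessel',len(P),P.min(0),P.max(0))
```

```text
t 17.28 tcp [470.5  -9.  242.1] yaw 2.995 F [-0.1 -0.6 -0.2] open 1.0 tool delta cm [-0.27 -0.16 -0.79]
1229 [458.15142329 -26.21556359  70.87366035] [499.68339735   8.72777152  93.46694361] [475.35677587  -8.91485129  83.09693321]
tray vessel 53 [417.98959804 366.61975651 151.7649818 ] [444.55541805 392.86910619 160.37462795]
```

View pics/w5.png

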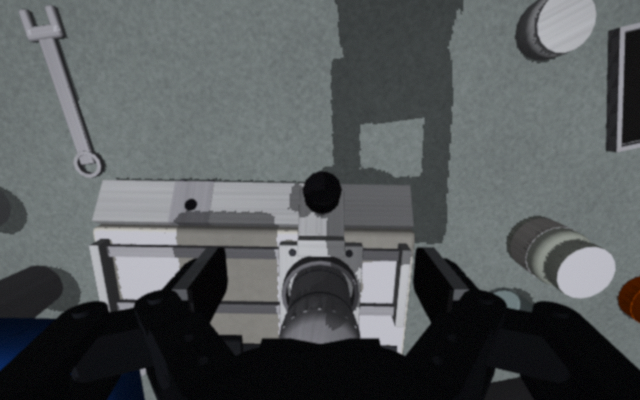

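The wrist view shows the knob at (322,191) and the filling hole at (191,204), with the stand's edges square to the jaws. I'm descending on the knob.

drive_tool([
  [-0.2,0,1.5,0],
  [0,0,3,0],
  [0,0,3,0],
  [0,0,3,0],
  [0,0,3,0],
  [0,0,1.5,0],
  [0,0,0.9,0],
  [0,0,0.5,0],
  [0,0,0,0],
  [0,0,0,0],
])

```text
clock: 18.22
eef_pos: [473.8, -8.8, 79.0]
tcp_rot: [3.141, 0.001, 2.991]
contact_force: [0.2, -0.4, -0.3]
opening: 0.999
```

drive_tool([
  [0,0,0,0],
  [0,0,0,0],
  [0,0,0,0],
  [0,0,0,0],
  [0,0,0,0],
  [0,0,0,0],
  [0,0,0,0],
  [0,0,0,0],
], jaw=1, force=60)

```text
clock: 18.88
eef_pos: [473.6, -8.6, 79.2]
tcp_rot: [3.141, 0.001, 2.991]
contact_force: [-3.4, 2.6, 9.7]
opening: 0.4
```

Run:
```python
from h import *
todo(472.5,-9,78); print(r.sense()['wrist_torque'])
```

```text
t 18.88 tcp [473.6  -8.6  79.2] yaw 2.991 F [-3.4  2.6  9.7] open 0.4 tool delta cm [ 0.11 -0.06  0.12]
[ 0.22996741  0.40274756 -0.08655482]
```

drive_tool([
  [0.12,0,-0.16,0],
  [0.12,0,-0.16,0],
  [0.12,0,-0.16,0],
  [0.12,0,-0.17,0],
  [0.09,0,-0.13,0],
  [0,0,0,0],
  [0,0,0,0],
])

```text
clock: 19.47
eef_pos: [468.8, -7.8, 86.3]
tcp_rot: [3.141, 0.003, 2.992]
contact_force: [5.2, 1.3, -7.6]
opening: 0.401
```

Run:
```python
from h import *
todo(472.5,-9,78); print(r.sense()['wrist_torque'])
```

```text
t 19.47 tcp [468.8  -7.8  86.3] yaw 2.992 F [ 5.2  1.3 -7.6] open 0.4 tool delta cm [-0.38 -0.06  0.83]
[ 0.20101467 -0.86597337 -0.14984081]
```

The force along the axis is about 9 N, so the pin is out. Sliding 20 mm towards the head.

drive_tool([
  [0,-0.1,0,0],
  [0,-0.2,0,0],
  [0,-0.3,0,0],
  [0,-0.3,0,0],
  [0,-0.3,0,0],
  [0,-0.3,0,0],
  [0,-0.3,0,0],
  [0,-0.2,0,0],
  [0,0,0,0],
  [0,0,0,0],
])

```text
clock: 20.3
eef_pos: [465.6, -28.1, 86.1]
tcp_rot: [-3.141, 0.002, 2.992]
contact_force: [5.5, -2.3, -8.0]
opening: 0.399
```

drive_tool([
  [-0.08,0,0.1,0],
  [-0.08,0,0.12,0],
  [0,0,0,0],
  [0,0,0,0],
])

```text
clock: 20.63
eef_pos: [466.8, -28.2, 84.2]
tcp_rot: [-3.141, 0.001, 2.992]
contact_force: [4.0, -2.0, 0.1]
opening: 0.402
```

drive_tool([
  [0,0,0,0],
  [0,0,0,0],
  [0,0,0,0],
  [0,0,0,0],
  [0,0,0,0],
  [0,0,0,0],
], jaw=0)

```text
clock: 21.13
eef_pos: [466.1, -27.9, 83.9]
tcp_rot: [-3.142, -0.0, 2.992]
contact_force: [1.2, -0.2, 0.4]
opening: 1.003
```

drive_tool([
  [0,0,-1,0],
  [0,0,-2,0],
  [0,0,-3,0],
  [1.5,0,-1.5,0],
  [3,0,0,0],
  [1.5,0,0,0],
  [0,0,0,0],
])

```text
clock: 21.72
eef_pos: [403.5, -18.6, 159.4]
tcp_rot: [-3.141, -0.002, 2.992]
contact_force: [-0.5, -0.5, -1.1]
opening: 1.002
```

Run:
```python
from h import *
todo(472.5,-9,78)
W=grab('wrist','w6.png'); np.savez('w6.npz',im=W[0],d=W[1],**W[2])
t=cloud(W[1],W[2]); im=W[0].astype(int)
m=(im.sum(2)<130)&(np.hypot(t[...,0]-470,t[...,1]+31)<40)&(t[...,2]>60)&(t[...,2]<110)
P=t[m]; print(len(P),P.min(0),P.max(0),np.median(P,0))
S=grab('side','s6.png');s=cloud(S[1],S[2])
yaw=W[2]
# gripper/arm profile seen from side: max x by z
T=r.sense()['eef_pos']
for z in range(90,420,15):
    Q=s[(s[...,2]>z)&(s[...,2]<z+15)&(abs(s[...,1]-T[1])<100)&(s[...,0]<T[0]+75)&(s[...,0]>T[0]-80)]
    if len(Q)>8: print(z-T[2].round(),len(Q),'dx',(np.percentile(Q[:,0],97)-T[0]).round(),'dy',(Q[:,1].min()-T[1]).round(),(Q[:,1].max()-T[1]).round())
```

```text
t 21.72 tcp [403.5 -18.6 159.4] yaw 2.992 F [-0.5 -0.5 -1.1] open 1.0 tool delta cm [-6.68  1.98  8.14]
1853 [450.59741113 -45.77021972  73.77479925] [479.6407226  -11.48595616  97.57047234] [464.63330997 -28.49359119  87.55098794]
-10.0 13 dx 18.0 dy -55.0 51.0
5.0 44 dx 20.0 dy -58.0 51.0
20.0 35 dx 18.0 dy -57.0 53.0
35.0 109 dx 23.0 dy -69.0 69.0
50.0 164 dx 23.0 dy -73.0 73.0
65.0 145 dx 24.0 dy -73.0 65.0
80.0 219 dx 23.0 dy -69.0 65.0
95.0 134 dx 22.0 dy -69.0 66.0
110.0 114 dx 40.0 dy -97.0 31.0
125.0 125 dx 39.0 dy -39.0 35.0
140.0 141 dx 39.0 dy -38.0 36.0
155.0 114 dx 38.0 dy -38.0 31.0
170.0 140 dx 42.0 dy -42.0 36.0
185.0 173 dx 42.0 dy -42.0 39.0
200.0 158 dx 41.0 dy -39.0 37.0
215.0 160 dx 40.0 dy -40.0 36.0
230.0 185 dx 41.0 dy -40.0 39.0
245.0 166 dx 40.0 dy -40.0 35.0
```

View pics/w6.png

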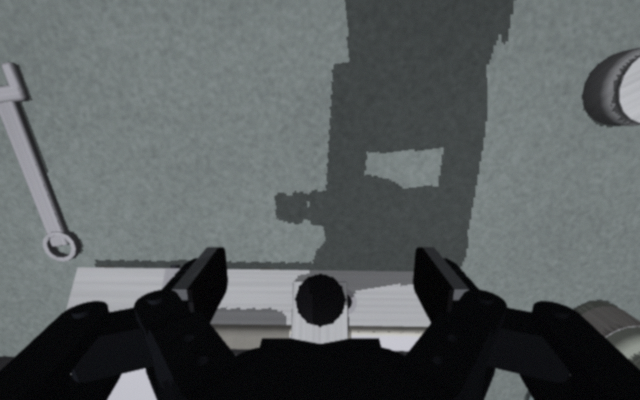

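View pics/s6.png

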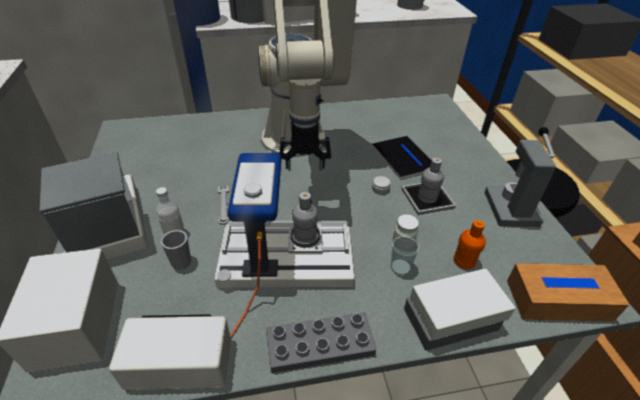

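Both vessels stand where they belong, and the knob is 6 mm out, riding on the bar (wrist view (320,300)). I'll push the side of the knob with one opened finger. That keeps the gripper body in front of the canopy.

drive_tool([
  [0,0,0,0.12],
  [0,0,0,0.12],
  [0,0,0,0.12],
  [0,0,0,0.12],
  [0,0,0,0.12],
  [0,0,0,0.12],
  [0,0,0,0.12],
  [0,0,0,0.12],
  [0,0,0,0.12],
  [0,0,0,0.12],
  [0,0,0,0.12],
  [0,0,0,0.12],
])

```text
clock: 22.82
eef_pos: [408.3, -19.1, 159.2]
tcp_rot: [3.141, 0.0, 1.546]
contact_force: [0.3, -0.6, 0.0]
opening: 0.994
```

drive_tool([
  [0,0,0,0.12],
  [0,0,0,0.01],
  [0,0,0,0],
])

```text
clock: 23.07
eef_pos: [407.8, -19.1, 159.0]
tcp_rot: [3.141, -0.0, 1.425]
contact_force: [1.0, -0.0, 0.2]
opening: 0.999
```

Run:
```python
from h import *
todo(427.7,19.9,72)
f=np.load('w5.npz'); t=cloud(f['d'],f); ey=np.array([.148,.989,0]); ex=np.array([.989,-.148,0])
print('hole',[ (t[v,u]@ey).round(1) for u,v in((185,204),(191,198),(197,204),(191,210))],(t[204,197]).round(1))
im=f['im'].astype(int)
m=(im.sum(2)<130); m[:196]=0;m[213:]=0;m[:,:182]=0;m[:,201:]=0
v,u=np.nonzero(m);print(u.mean(),v.mean(),len(u))
uh,vh=u.mean(),v.mean()
R=f['R'];o=-R.T@f['t'];q=R.T@np.array([(uh-f['cx'])/f['fx'],(vh-f['cy'])/f['fy'],1]); z=t[204,200][2]; X=o+q*(z-o[2])/q[2]; print('hole',X.round(1),X@ex,X@ey)
```

```text
t 23.07 tcp [407.8 -19.1 159. ] yaw 1.425 F [ 1.  -0.   0.2] open 1.0 tool delta cm [4.14 1.4  8.7 ]
hole [np.float64(-89.6), np.float64(-84.1), np.float64(-75.8), np.float64(-81.6)] [ 481.1 -148.6   35.4]
190.26506024096386 204.36144578313252 83
hole [ 480.9 -157.2   32.9] 498.92777069818726 -84.32266182660643
```

drive_tool([
  [1,0.4,0,0],
  [2,0.7,0,0],
  [1.1,0.3,1,0],
  [0,0,3,0],
  [0,0,3,0],
  [0,0,1.2,0],
  [0,0,0.5,0],
  [0,0,0,0],
  [0,0,0,0],
])

```text
clock: 23.82
eef_pos: [427.1, 19.8, 71.9]
tcp_rot: [-3.141, 0.0, 1.423]
contact_force: [2.0, 0.1, -0.1]
opening: 0.997
```

drive_tool([
  [-0.3,0,0,0],
  [-0.3,0,0,0],
  [-0.3,0,0,0],
  [-0.3,0,0,0],
  [-0.3,0,0,0],
  [-0.3,0,0,0],
  [-0.3,0,0,0],
])

```text
clock: 24.4
eef_pos: [424.1, -0.8, 72.5]
tcp_rot: [3.141, -0.001, 1.422]
contact_force: [-1.0, 11.6, 4.3]
opening: 1.0
```

Run:
```python
from h import *
todo(427.7,19.9,72)
W=grab('wrist','w7.png');S=grab('side')
cv2.imwrite('pics/m7.png',np.hstack([cv2.resize(W[0],(480,300)),cv2.resize(S[0][130:300,210:360],(265,300))])[:,:,::-1])
```

```text
t 24.4 tcp [424.1  -0.8  72.5] yaw 1.422 F [-1.  11.6  4.3] open 1.0 tool delta cm [2.1  0.05 0.05]
```

View pics/m7.png

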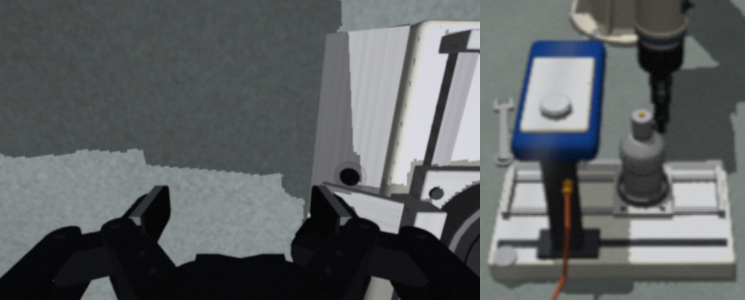

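drive_tool([
  [-0.2,0,0,0],
  [-0.25,0,0,0],
  [-0.25,0,0,0],
  [-0.25,0,0,0],
  [-0.25,0,0,0],
  [-0.25,0,0,0],
])

```text
clock: 25.0
eef_pos: [421.8, -15.1, 72.4]
tcp_rot: [3.141, -0.001, 1.422]
contact_force: [-0.7, 11.3, 6.0]
opening: 1.003
```

```bash
cat >> h.py <<'E'
def knobsee():
    s=r.sense(); p=s['eef_pos']; ey=np.array([.148,.989,0]); ex=np.array([.989,-.148,0])
    S=grab('side'); c=cloud(S[1],S[2]); print('t',s['clock'].round(2),'tcp',p.round(1),'s',(p@ex).round(1),(p@ey).round(1),'F',s['contact_force'].round(1))
    P=c[(c[...,2]>190)&(c[...,2]<218)&(abs(c@ex-585)<38)&(c@ey<90)&(c@ey>-110)]
    if len(P)>5: print('neck ey',((P@ey).min()+(P@ey).max())/2,len(P),'zmax',P[:,2].max())
    return S
E
python3 -c "
from h import *
knobsee()"
```

```text
Traceback (most recent call last):
  File "h.py", line 17, in knobsee
    S=grab('side'); c=cloud(S[1],S[2]); print('t',s['clock'].round(2),'tcp',p.round(1),'s',(p@ex).round(1),(p@ey).round(1),'F',s['contact_force'].round(1))
                                                  ^^^^^^^^^^^^^^^^
AttributeError: 'float' object has no attribute 'round'
```

drive_tool([
  [-0.25,0,0,0],
  [-0.3,0,0,0],
  [-0.3,0,0,0],
  [-0.3,0,0,0],
  [-0.3,0,0,0],
  [-0.3,0,0,0],
  [-0.3,0,0,0],
  [-0.3,0,0,0],
  [-0.3,0,0,0],
  [-0.3,0,0,0],
  [-0.3,0,0,0],
  [-0.3,0,0,0],
])

```text
clock: 26.05
eef_pos: [416.0, -50.0, 72.4]
tcp_rot: [-3.141, -0.001, 1.422]
contact_force: [-2.7, 14.4, 9.0]
opening: 0.999
```

drive_tool([
  [-0.3,0,0,0],
  [-0.3,0,0,0],
  [-0.3,0,0,0],
  [-0.3,0,0,0],
  [-0.3,0,0,0],
  [-0.3,0,0,0],
  [-0.3,0,0,0],
  [-0.3,0,0,0],
  [-0.3,0,0,0],
])

```text
clock: 26.8
eef_pos: [411.6, -76.5, 72.4]
tcp_rot: [-3.141, -0.002, 1.422]
contact_force: [-3.2, 14.2, 10.3]
opening: 0.999
```

```bash
sed -i "s/s\['clock'\].round(2)/s['clock']/" h.py
python3 -c "
from h import *
knobsee()"
```

```text
t 26.8 tcp [411.6 -76.5  72.4] s 418.4 -14.8 F [-3.2 14.2 10.3]
```

drive_tool([
  [-0.2,0,0,0],
  [-0.2,0,0,0],
  [-0.2,0,0,0],
  [-0.2,0,0,0],
  [-0.2,0,0,0],
  [-0.2,0,0,0],
  [-0.2,0,0,0],
  [-0.2,0,0,0],
  [-0.2,0,0,0],
  [-0.2,0,0,0],
])

```text
clock: 27.68
eef_pos: [408.6, -96.3, 72.3]
tcp_rot: [-3.14, -0.002, 1.422]
contact_force: [-1.9, 13.4, 8.2]
opening: 0.999
```

drive_tool([
  [-0.1,0,0,0],
  [-0.1,0,0,0],
  [-0.1,0,0,0],
  [-0.1,0,0,0],
  [-0.1,0,0,0],
  [-0.1,0,0,0],
  [-0.1,0,0,0],
  [-0.1,0,0,0],
])

```text
clock: 28.35
eef_pos: [407.3, -104.2, 72.3]
tcp_rot: [-3.14, -0.001, 1.422]
contact_force: [-2.1, 12.9, 8.1]
opening: 1.003
```

drive_tool([
  [-0.1,0,0,0],
  [-0.1,0,0,0],
  [-0.1,0,0,0],
  [-0.1,0,0,0],
  [-0.1,0,0,0],
  [-0.1,0,0,0],
])

```text
clock: 28.85
eef_pos: [406.4, -110.1, 72.2]
tcp_rot: [-3.14, -0.001, 1.422]
contact_force: [-1.8, 9.4, 5.9]
opening: 1.001
```

drive_tool([
  [-0.1,0,0,0],
  [-0.1,0,0,0],
  [-0.1,0,0,0],
  [-0.1,0,0,0],
])

```text
clock: 29.18
eef_pos: [406.1, -114.9, 72.0]
tcp_rot: [-3.141, -0.0, 1.422]
contact_force: [-2.5, 2.9, 1.5]
opening: 0.999
```

Run:
```python
from h import *
S=knobsee(); W=grab('wrist','w8.png'); T=grab('top')
o=np.zeros((600,800,3),np.uint8)
o[:300,:480]=cv2.resize(W[0],(480,300)); o[300:,:400]=cv2.resize(S[0][150:300,200:400],(400,300),interpolation=2); o[300:,400:]=cv2.resize(T[0][130:280,280:480],(400,300),interpolation=2)
cv2.imwrite('pics/m8.png',o[:,:,::-1])
```

```text
t 29.1833 tcp [ 406.1 -114.9   72. ] s 418.6 -53.6 F [-2.5  2.9  1.5]
```

View pics/m8.png

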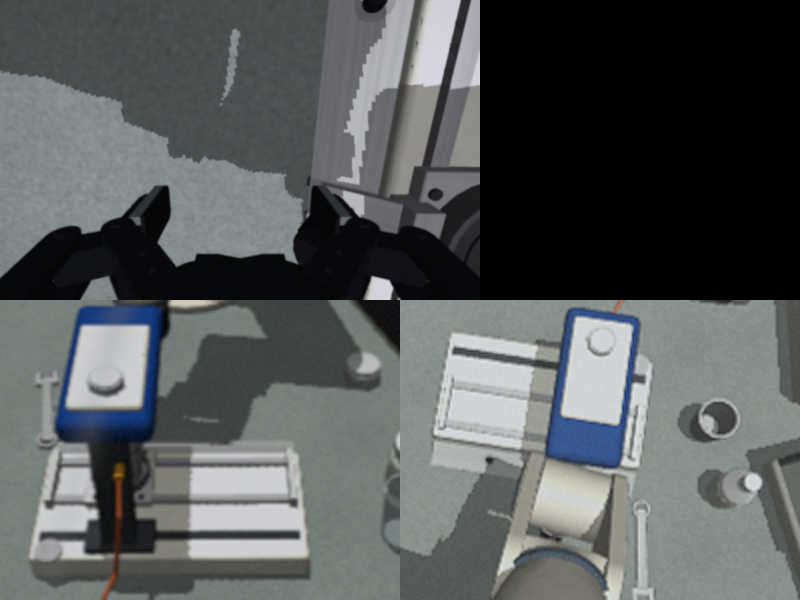

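drive_tool([
  [-0.1,0,0,0],
  [-0.1,0,0,0],
  [-0.1,0,0,0],
])

```text
clock: 29.58
eef_pos: [406.0, -117.3, 71.9]
tcp_rot: [-3.141, -0.001, 1.422]
contact_force: [1.4, 18.8, 5.3]
opening: 1.003
```

drive_tool([
  [-0.05,0,0,0],
  [-0.05,0,0,0],
  [0,0,0,0],
])

```text
clock: 29.83
eef_pos: [405.9, -117.4, 71.9]
tcp_rot: [-3.141, -0.002, 1.422]
contact_force: [0.6, 21.1, 5.7]
opening: 1.002
```

drive_tool([
  [-0.1,0,0,0],
  [0,0,0,0],
  [0,0,0,0],
])

```text
clock: 30.08
eef_pos: [405.8, -117.8, 71.9]
tcp_rot: [-3.141, -0.003, 1.422]
contact_force: [2.1, 26.6, 6.7]
opening: 1.002
```

The carriage stopped dead at about 147 mm and the force climbed to 27 N, so the pin has dropped in. Backing off to check.

drive_tool([
  [0.5,0,0,0],
  [1.5,0,0,0],
  [2,-0.5,0,0],
  [1,-2,0,0],
  [0,-3,-0.5,0],
  [0,-2,-1.5,0],
  [-1.5,-1,-2,0],
  [-2.5,0,-2.5,0],
  [-2.5,0,-2,0],
  [-2,0,-1,0],
  [0,0,0,0],
  [0,0,0,0],
])

```text
clock: 31.08
eef_pos: [317.2, -143.1, 167.6]
tcp_rot: [3.139, 0.001, 1.419]
contact_force: [-0.7, -0.9, 0.3]
opening: 0.998
```

drive_tool([
  [0,0,0,-0.12],
  [0,0,0,-0.12],
  [0,0,0,-0.12],
  [0,0,0,-0.12],
  [0,0,0,-0.12],
  [0,0,0,-0.12],
  [0,0,0,-0.12],
  [0,0,0,-0.12],
  [0,0,0,-0.12],
  [0,0,0,-0.12],
  [0,0,0,-0.12],
  [0,0,0,-0.12],
])

```text
clock: 32.08
eef_pos: [316.3, -141.0, 166.0]
tcp_rot: [3.141, -0.002, 2.868]
contact_force: [-0.1, 0.8, -1.1]
opening: 1.003
```

Run:
```python
from h import *
S=knobsee(); W=grab('wrist'); t=cloud(W[1],W[2]); im=W[0].astype(int); ey=np.array([.148,.989,0]); ex=np.array([.989,-.148,0])
def kn(t,im,k,n):
    m=(im.sum(2)<130)&(abs(t@ex-470)<35)&(abs(t@ey-k)<30)&(t[...,2]>62)&(t[...,2]<110)
    P=t[m]; 
    if len(P): print(n,len(P),'ex',np.percentile(P@ex,[2,50,98]).round(1),'ey',np.percentile(P@ey,[2,50,98]).round(1),'z',np.percentile(P[:,2],[2,50,98]).round(1))
kn(t,im,-85,'now')
for n,k in(('w5',61),('w6',41)):
    f=np.load(n+'.npz'); kn(cloud(f['d'],f),f['im'].astype(int),k,n)
o=np.hstack([cv2.resize(W[0],(480,300)),cv2.resize(S[0][150:300,200:350],(300,300))]); cv2.imwrite('pics/m9.png',o[:,:,::-1])
```

```text
t 32.0833 tcp [ 316.3 -141.   166. ] s 333.7 -92.6 F [-0.1  0.8 -1.1]
w5 1229 ex [456.1 471.2 492.5] ey [46.  61.9 77. ] z [73.7 83.1 91.4]
w6 1853 ex [451.2 463.8 476.1] ey [25.5 40.5 55.7] z [78.  87.6 95.8]
```

View pics/m9.png

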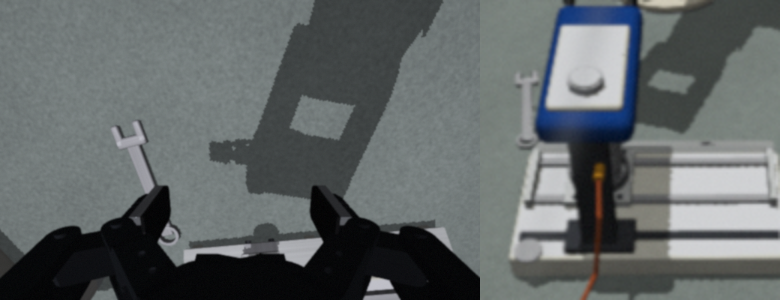

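drive_tool([
  [-1.5,0,0,-0.12],
  [-2.5,0,0,0],
  [-1.8,0,0,0],
  [-0.8,0,0,0],
  [0,0,0,0],
  [0,0,0,0],
])

```text
clock: 32.68
eef_pos: [380.5, -153.6, 166.2]
tcp_rot: [3.141, -0.002, 2.981]
contact_force: [0.3, 0.0, 0.0]
opening: 1.002
```

Run:
```python
from h import *
W=grab('wrist'); t=cloud(W[1],W[2]); im=W[0].astype(int); ey=np.array([.148,.989,0]); ex=np.array([.989,-.148,0])
todo(0,0,0)
def kn(t,im,k,n):
    m=(im.sum(2)<130)&(abs(t@ex-470)<35)&(abs(t@ey-k)<25)&(t[...,2]>62)&(t[...,2]<110)
    P=t[m]
    if len(P): print(n,len(P),'ex',np.percentile(P@ex,[2,50,98]).round(1),'ey',np.percentile(P@ey,[2,50,98]).round(1),'z',np.percentile(P[:,2],[2,50,98]).round(1))
kn(t,im,-85,'now')
cv2.imwrite('pics/m10.png',W[0][:,:,::-1])
```

```text
t 32.73 tcp [ 380.  -153.5  166.3] yaw 2.981 F [-0.6  0.4  0.3] open 1.0 tool delta cm [39.97  9.07 16.63]
now 1671 ex [452.9 465.3 478. ] ey [-99.4 -84.6 -69.6] z [72.7 82.6 91.2]
```

View pics/m10.png

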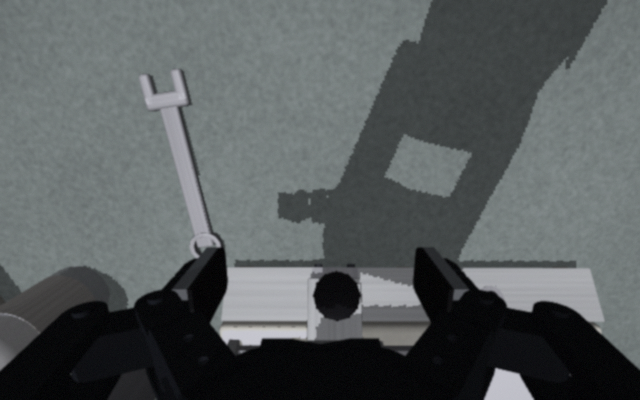

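Knob heights (72.7/82.6/91.2) match the earlier home reading (73.7/83.1/91.4), not the out one (78/87.6/95.8), and the knob is at ey -84.6, at the filling hole. The gripper is clear of everything, so I'm handing in.

```bash
python3 -c "
from h import *
print(job.sign_off())"
```

```text
the job is handed in; nothing more can be done
None
```

I finished the job and handed it in at about 33 s of the 64 s allowed; the hand-in gave no verdict.

- **Weighing:** the near vessel read 8.8 N when lifted (about 0.9 kg) and the far one 4.9 N (about 0.5 kg). The near one is the heavy one.
- **Placing:** I stood the heavy vessel in the round cradle at the loading stop and the light one in the square tray. Each was lowered until the force showed it was on the floor, then released.
- **Indexing:**
  - I gripped the knob and pulled it out, with the spring reading about 9 N.
  - I slid the carriage 20 mm and let the pin down onto the bar.
  - I pushed the side of the knob with one open finger, so the gripper stayed in front of the canopy.
- **Locking:** the carriage stopped dead at about 147 mm of travel, and the push rose to 27 N with almost no further movement.

**Last checks:**
- The knob's height matches its home reading to within 1 mm. Pulled out, it sat about 4–5 mm higher.
- The knob is at the filling hole, 146.5 mm from its loading position.
- The gripper touches nothing.

**Not confirmed:**
- The canopy hid the heavy vessel's neck at the filling stop, so I could not measure it there. I last saw it upright 20 mm into the slide and again as the push began.
- The pushing force fell to 3 N just before the stop. I took that as the pin nearing the hole.

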